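# Line up the sample bottles by height

### The arm

A 6-joint arm with a two-finger parallel gripper is mounted at the origin on the work surface. World frame = base frame: x ahead of the robot, y to its left, z up, the work surface at z = 0. Lengths are in m, angles in degrees, forces in N, time in s.
With the tool pointing down it reaches from about 0.25 to 0.725 m from the base axis. Payload 9.7 kg.
Tool frame: the origin (TCP) lies at the very end of the fingers, on their centre line; the grasp point (between the pads) lies 19 mm behind it; z points along the fingers, y is the line along which they close (so a half turn about z gives the same grasp; the last joint's range is limited). The gripper opens to 85 mm and grips with 20 to 120 N. Pads are 22 mm wide; open, the fingers measure 114 mm over their backs; the gripper's body (76 mm by 85 mm) begins 54 mm behind the grasp point. The pads swing forward as they close: fully open they stand 13 mm farther back than shut.
Start: joints at [66.062, 4.979, 10.078, 95.1, 0, 90], TCP at [0.223, 0.503, 0.231] pointing down, gripper open.
Joint ranges: [-179.16, 179.16], [-48.56, 103.87], [-65.8, 70.77], [-126.05, 130.52], [-82.76, 87.17], [-180, 180]. Speed limits (degrees/s): [127.2, 127.2, 147.25, 180, 180, 180].

### API

Orientations are given as [roll, pitch, yaw] about the fixed x, y, z axes, in that order (R = Rz(yaw) Ry(pitch) Rx(roll)).
In Python, from workcell import telemetry, optics, workorder gives the robot as it stands.
- The arm moves only by the shell command python3 -m handwheel 'ROWS' [FORCE]. ROWS is JSON, a list of rows, each an object of numbers: "tx", "ty", "tz": the shift along the tool's x, y, z in m; "ax", "ay", "az": the turn, a rotation vector about the tool's x, y, z in degrees; "jaw": the gripper command: -1 is shut, 1 is fully open, values between are in proportion. A call has exactly 10 rows; each row shifts and turns the commanded pose from where the row before left it, along the tool's axes as they then stand; what a row does not reach is not made up. A row lasts 1/8 s, in which the tool goes at most 62.5 mm and 10.7 degrees, less where a joint would pass 70% of its speed; a pose out of reach is approached as far as the arm can. A call is refused whole if a number of a shift passes 0.0625 or a number of a turn 10.7, either way. A call with a gripper value outside its range is refused whole. The fingers move at their own pace and stop on an object; FORCE is the grip in N (left out, the last holds). Time passes only in rows, so rows that do not move let the fingers close, or fill a call up. It gives the time, the measured TCP pose, the force, the opening and the grip force at its end, in the units of the state.
- telemetry.get_obs(): the state, without advancing time (a new reading comes with each control period).
- optics.camera(name): name is "scene" or "top" or "wrist"; returns a dict with "color" (480x640x3 uint8, red, green, blue), "K" (3x3 intrinsics, pixels), "extrinsics" (4x4, takes a point from camera to world coordinates); the wrist camera has in their place "mount" (4x4, takes a point from camera to tool coordinates, whose origin is the TCP and whose axes are the flange's). Camera axes: x right, y down, z forward; pixel columns grow to the right and rows downward; lengths in m; the calibration is good to about 2 mm. A picture is of the moment at which its call begins: read the wrist's pose just before it. There is no depth.
- workorder.job_done(): hands the job in; it is judged then, once.
The state is a dict: "time": time; "q": joint angles; "qd": joint speeds; "joint_efforts": joint torques, N m; "ee_pos": TCP position; "tcp_rot": TCP orientation; "wrist_force": force on the tool from outside, world axes, zero at the start; "torque": the same for the moment, N m; "opening": finger opening in m; "grasp_force": force on a finger pad.
Only numpy, scipy, OpenCV 4.12 (cv2) and the standard library are available. Lean on these libraries where they do the work, as an engineer would, in place of code of your own. Each camera call takes 0.05 s, during which the arm holds its last target. There are 200 camera calls.

### The job

The sample bottles belong in the row of Petri dishes in order of height, and the row has been begun: the tallest bottle already stands in the dish at one end. Stand the other four upright in the four empty dishes, one in the middle of each, so that going along the row from the tallest bottle each one is shorter than the one before. Knock no bottle over, and leave the dishes, the tallest bottle and the wash bottle where they stand.

Things in the scene. Friction and masses are not known exactly. Their poses are not given: they have to be found in the camera images.
- bottle_250: Loose, closed round sample bottle of white plastic with a red ribbed screw cap and a blank paper label, the second tallest of the five: 130 mm tall over all, body 61 mm across, cap 53 mm across forming the top 21 mm, below it a short rounded shoulder out to the full width; about 280 g. It stands upright on the bench. Origin: centre of its underside, z up along its axis (round: yaw does not matter).
- bottle_125: Loose, closed round sample bottle of white plastic with a red ribbed screw cap and a blank paper label, the third tallest of the five: 100 mm tall over all, body 50 mm across, cap 42 mm across forming the top 19 mm, below it a short rounded shoulder out to the full width; about 150 g. It stands upright on the bench. Origin: centre of its underside, z up along its axis (round: yaw does not matter).
- bottle_60: Loose, closed round sample bottle of white plastic with a red ribbed screw cap and a blank paper label, the fourth tallest of the five: 85 mm tall over all, body 39 mm across, cap 35 mm across forming the top 18 mm, below it a short rounded shoulder out to the full width; about 80 g. It stands upright on the bench. Origin: centre of its underside, z up along its axis (round: yaw does not matter).
- bottle_30: Loose, closed round sample bottle of white plastic with a red ribbed screw cap and a blank paper label, the shortest of the five: 66 mm tall over all, body 33 mm across, cap 33 mm across forming the top 17 mm, below it a short rounded shoulder out to the full width; about 45 g. It stands upright on the bench. Origin: centre of its underside, z up along its axis (round: yaw does not matter).
- dish_a: Empty open glass Petri dish, one of four alike: 90 mm across, rim 14 mm high, wall 2.5 mm, floor 3 mm thick; loose, 90 g. Origin: centre of its underside. Five dishes stand in a straight row, 95 mm between centres, roughly left to right, on a strip of white paper 1.5 mm thick; the letters say nothing of the order. The stack of lidded dishes (51 mm high) off the paper beyond the row is not part of it.
- dish_b: Empty open glass Petri dish, one of four alike: 90 mm across, rim 14 mm high, wall 2.5 mm, floor 3 mm thick; loose, 90 g. Origin: centre of its underside. Five dishes stand in a straight row, 95 mm between centres, roughly left to right, on a strip of white paper 1.5 mm thick; the letters say nothing of the order. The stack of lidded dishes (51 mm high) off the paper beyond the row is not part of it.
- dish_c: Empty open glass Petri dish, one of four alike: 90 mm across, rim 14 mm high, wall 2.5 mm, floor 3 mm thick; loose, 90 g. Origin: centre of its underside. Five dishes stand in a straight row, 95 mm between centres, roughly left to right, on a strip of white paper 1.5 mm thick; the letters say nothing of the order. The stack of lidded dishes (51 mm high) off the paper beyond the row is not part of it.
- dish_d: Empty open glass Petri dish, one of four alike: 90 mm across, rim 14 mm high, wall 2.5 mm, floor 3 mm thick; loose, 90 g. Origin: centre of its underside. Five dishes stand in a straight row, 95 mm between centres, roughly left to right, on a strip of white paper 1.5 mm thick; the letters say nothing of the order. The stack of lidded dishes (51 mm high) off the paper beyond the row is not part of it.
- bottle_500: The tallest bottle of the same kind, 168 mm tall, body 73 mm across, cap 63 mm across; about 550 g. It already stands in its own Petri dish (a fifth one like the others, not listed) at one end of the row, sometimes the left end and sometimes the right. Origin: centre of its underside, z up.
- wash_bottle: Bystander: a loose, translucent white wash bottle without a red cap, 70 mm across, 195 mm to the top of its cap, with a thin bent spout tube that rises to 243 mm; stands to the left or right of the row; on the other side of the row lies a grey slide box, 35 mm high, not listed. Origin: centre of its underside, z up.
Not all that is in view belongs to the job. What is shaped like the bottle_250 but black, green or yellow is not meant.

How it is judged:
By the outcome, as a careful person would: the job done as asked, in the order asked, and still so for the second after the job is handed in, with the robot touching nothing.
It also fails if it takes over 102 s, if anything falls off the work surface, if the arm or the gripper's body presses on something with over 40 N, if the wrist force passes 120 N, or if a joint passes its speed limit or range.

## Working session

There is one attempt and no reset: what is moved stays moved. The work goes in short steps, Python scripts to look and compute and a shell command to move; the robot and the scene stay as the last step left them, time stands still between calls to the robot, and variables do not carry over. Pictures are saved under pics/ and viewed, at most 14 in all, crops included, and the job is handed in when it is done.

```bash
mkdir -p pics
python3 - <<'E'
from workcell import telemetry, optics
import cv2
print(telemetry.get_obs())
for n in ("scene","top"):
    c=optics.camera(n); cv2.imwrite(f"pics/{n}0.png",c["color"][:,:,::-1]); print(n,c["K"],c["extrinsics"])
E
```

```text
{'time': 0.0, 'q': array([ 6.60627551e+01,  5.01245312e+00,  1.00341270e+01,  9.50978933e+01,
       -1.49552756e-03,  9.00002303e+01]), 'qd': array([ 0.08032573, -0.01220584,  0.04103865, -0.11177887,  0.12465721,
        0.01645466]), 'joint_efforts': array([ 4.30839577e-05, -5.20386028e+01,  4.64803648e+01,  1.65261637e-02,
       -5.36830646e-05,  1.87773270e-05]), 'ee_pos': array([0.22307334, 0.50249313, 0.23056714]), 'tcp_rot': array([-1.79923781e+02,  1.49583255e-03,  1.56062527e+02]), 'wrist_force': array([ 0.8129602 ,  0.11681515, -0.17095866]), 'torque': array([ 0.03951308,  0.01862033, -0.01774697]), 'grasp_force': 0.0, 'opening': 0.08540119941241864}
scene [[448.42294583   0.         326.60472822]
 [  0.         448.42294583 238.05384022]
 [  0.           0.           1.        ]] [[ 0.75207278  0.43073472 -0.49885282  0.95527447]
 [ 0.65885117 -0.47139199  0.58626336 -0.46986902]
 [ 0.01736877 -0.76958248 -0.63831116  0.63221275]
 [ 0.          0.          0.          1.        ]]
top [[459.46615793   0.         313.94451467]
 [  0.         459.46615793 242.95996413]
 [  0.           0.           1.        ]] [[-0.01765371 -0.98665082  0.16189042  0.33507737]
 [-0.99980249  0.01594186 -0.01186717  0.0692612 ]
 [ 0.00912791 -0.16206794 -0.98673738  1.07118748]
 [ 0.          0.          0.          1.        ]]
```

View pics/top0.png

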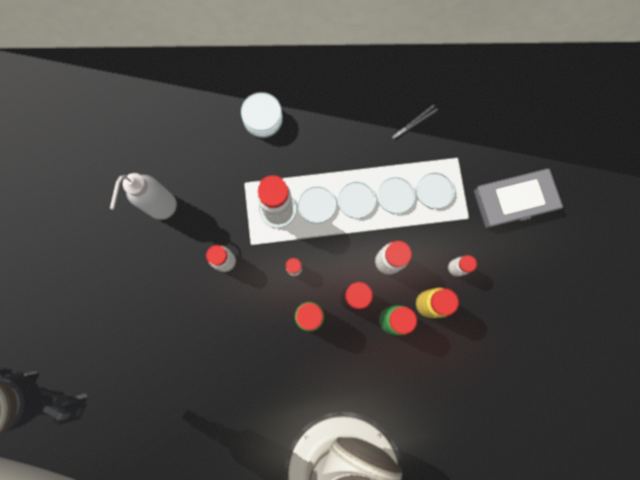

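View pics/scene0.png

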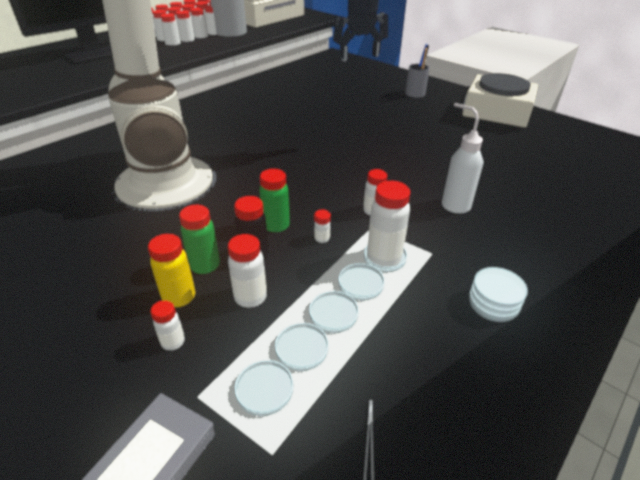

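The top view shows the tallest bottle at the left end (273,190). The empty dishes are at (318,205), (357,201), (397,196) and (436,191). White bottles are at (220,258), (293,267), (394,257) and (463,266). The rest of the coloured ones are decoys: green ×2, black and yellow.

```bash
cat > h.py <<'E'
import numpy as np, cv2
from workcell import telemetry, optics
from scipy.spatial.transform import Rotation as R
def ray(K,T,uv,z):
    d=T[:3,:3]@np.linalg.solve(K,[uv[0],uv[1],1.]); o=T[:3,3]
    return o+d*(z-o[2])/d[2]
def proj(K,T,p):
    q=np.linalg.inv(T)@np.append(p,1.); q=K@q[:3]; return q[:2]/q[2]
def blobs(mask,amin):
    n,l,s,c=cv2.connectedComponentsWithStats(mask.astype(np.uint8))
    return [(s[i],c[i]) for i in range(1,n) if s[i,4]>amin]
def red(im):
    h=cv2.cvtColor(im,cv2.COLOR_RGB2HSV); return ((h[...,0]<8)|(h[...,0]>172))&(h[...,1]>150)&(h[...,2]>90)
def goto(x,y,z,yaw=None):
    "remaining tool-frame shift (m) and turn to a tool-down world pose"
    o=telemetry.get_obs(); r=R.from_euler('xyz',o['tcp_rot'],degrees=True)
    s=r.inv().apply(np.array([x,y,z])-o['ee_pos'])
    t=None
    if yaw is not None: t=(r.inv()*R.from_euler('xyz',[180,0,yaw],degrees=True)).as_rotvec(degrees=True).round(1)
    print('t',o['time'].__round__(2),'pos',o['ee_pos'].round(4),'rot',o['tcp_rot'].round(1),'shift',s.round(4),'turn',t)
E
python3 - <<'E'
from h import *
c=optics.camera("top"); K,T,im=c["K"],c["extrinsics"],c["color"]
for s,ce in blobs(red(im),60):
    print('red',ce.round(1),s, [ (h,ray(K,T,ce,h)[:2].round(4)) for h in (.0575,.076,.0905,.1195)])
I=im.astype(int); print([im[int(v),int(u)] for u,v in ((318,205),(337,225),(455,220))])
roi=np.zeros(im.shape[:2],bool); roi[150:250,240:475]=1
m=((I[...,2]-I[...,0])>8)&roi&(I[...,1]>100)
for s,ce in blobs(m,150): print('dish',ce.round(1),s,ray(K,T,ce,.009)[:2].round(4))
E
```

```text
red [272.6 190.8] [259 175  29  32 716] [(0.0575, array([0.6232, 0.1491])), (0.076, array([0.6179, 0.1476])), (0.0905, array([0.6138, 0.1465])), (0.1195, array([0.6056, 0.1442]))]
red [398.3 253.3] [386 241  25  25 472] [(0.0575, array([ 0.4749, -0.1307])), (0.076, array([ 0.4724, -0.1271])), (0.0905, array([ 0.4704, -0.1242])), (0.1195, array([ 0.4664, -0.1185]))]
red [215.7 254.5] [206 245  20  20 305] [(0.0575, array([0.4788, 0.2758])), (0.076, array([0.4762, 0.2721])), (0.0905, array([0.4742, 0.2691])), (0.1195, array([0.47  , 0.2632]))]
red [468.1 263.3] [460 255  17  17 222] [(0.0575, array([ 0.45  , -0.2853])), (0.076, array([ 0.4479, -0.2788])), (0.0905, array([ 0.4463, -0.2738])), (0.1195, array([ 0.443 , -0.2636]))]
red [292.9 264.9] [286 258  15  15 164] [(0.0575, array([0.4529, 0.1045])), (0.076, array([0.4508, 0.1039])), (0.0905, array([0.4491, 0.1034])), (0.1195, array([0.4457, 0.1024]))]
red [358.5 295.3] [345 282  28  27 579] [(0.0575, array([ 0.3833, -0.0388])), (0.076, array([ 0.3824, -0.0368])), (0.0905, array([ 0.3818, -0.0353])), (0.1195, array([ 0.3804, -0.0322]))]
red [444.9 301.8] [431 288  28  28 576] [(0.0575, array([ 0.3659, -0.2281])), (0.076, array([ 0.3654, -0.2227])), (0.0905, array([ 0.3649, -0.2184])), (0.1195, array([ 0.364 , -0.2099]))]
red [309.4 316.2] [297 303  26  27 534] [(0.0575, array([0.3399, 0.0699])), (0.076, array([0.3398, 0.0699])), (0.0905, array([0.3397, 0.0699])), (0.1195, array([0.3396, 0.0699]))]
red [403.3 320.1] [390 307  27  27 586] [(0.0575, array([ 0.3279, -0.1346])), (0.076, array([ 0.328 , -0.1309])), (0.0905, array([ 0.3281, -0.128 ])), (0.1195, array([ 0.3283, -0.1222]))]
[array([229, 235, 235], dtype=uint8), array([242, 241, 238], dtype=uint8), array([134, 134, 130], dtype=uint8)]
```

Run:
```python
from h import *
c=optics.camera("top"); K,T,im=c["K"],c["extrinsics"],c["color"]
I=cv2.GaussianBlur(im,(3,3),0).astype(int)
roi=np.zeros(im.shape[:2],bool); roi[150:250,240:475]=1
m=((I[...,2]-I[...,0])>1)&roi&(I[...,1]>110)
m=cv2.morphologyEx(m.astype(np.uint8),cv2.MORPH_OPEN,np.ones((5,5)))
P=[]
for s,ce in blobs(m,150): print('dish',ce.round(1),s,ray(K,T,ce,.009)[:2].round(4))
cv2.imwrite('pics/d.png',cv2.resize(np.hstack([im[150:250,240:475,::-1],cv2.merge([m*255]*3)[150:250,240:475]]),None,fx=1.7,fy=1.7,interpolation=0))
p=ray(K,T,(272.6,190.8),.1625);print('500',p)
```

```text
dish [375.9 197.2] [ 298  172  157   51 4512] [ 0.6175 -0.0933]
500 [0.5933743  0.14079008 0.1625    ]
```

View pics/d.png

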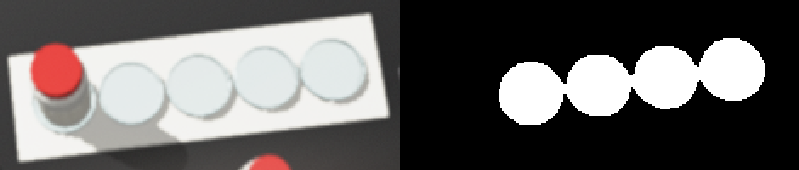

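Run:
```python
from h import *
c=optics.camera("top"); K,T,im=c["K"],c["extrinsics"],c["color"]
I=cv2.GaussianBlur(im,(3,3),0).astype(int)
roi=np.zeros(im.shape[:2],bool); roi[150:250,240:475]=1
m=((I[...,2]-I[...,0])>1)&roi&(I[...,1]>110)
m=cv2.erode(m.astype(np.uint8),cv2.getStructuringElement(cv2.MORPH_ELLIPSE,(9,9)))
P=np.array(sorted([ray(K,T,ce,.011)[:2] for s,ce in blobs(m,150)],key=lambda p:-p[1]))
print(P.round(4)); d=np.diff(P,axis=0); print(np.linalg.norm(d,axis=1), np.degrees(np.arctan2(*(P[-1]-P[0])[::-1])))
print('first by row', (P[0]-(P[-1]-P[0])/3))
goto(.474,.269,.22,90)
```

```text
[[ 0.6017  0.0486]
 [ 0.612  -0.0463]
 [ 0.6271 -0.1874]]
[0.09553415 0.14182045] -83.87883521609032
first by row [0.59330853 0.12729733]
t 0.25 pos [0.2231 0.5026 0.2309] rot [-180.     0.   156.1] shift [-0.3241 -0.1117  0.011 ] turn [-0.   0.  66.1]
```

```bash
python3 -m handwheel '[{"az":10},{"az":10},{"az":10},{"az":10},{"az":10},{"az":10},{"tx":-0.043,"ty":0.0375},{"tx":-0.043,"ty":0.0375},{"tx":-0.043,"ty":0.0375},{"tx":-0.043,"ty":0.0375,"jaw":1}]' 40; python3 -c "
from h import *
goto(.474,.269,.04,96)"
```

```text
t 0.25 pos [0.2231 0.5026 0.2309] rot [-180.     0.   156.1] shift [-0.3241 -0.1116  0.191 ] turn [-0.   0.  60.1]$[0]: bad value
```

```bash
python3 -m handwheel '[{"tx":0,"ty":0,"tz":0,"ax":0,"ay":0,"az":10,"jaw":1},{"tx":0,"ty":0,"tz":0,"ax":0,"ay":0,"az":10,"jaw":1},{"tx":0,"ty":0,"tz":0,"ax":0,"ay":0,"az":10,"jaw":1},{"tx":0,"ty":0,"tz":0,"ax":0,"ay":0,"az":10,"jaw":1},{"tx":0,"ty":0,"tz":0,"ax":0,"ay":0,"az":10,"jaw":1},{"tx":0,"ty":0,"tz":0,"ax":0,"ay":0,"az":10,"jaw":1},{"tx":-0.043,"ty":0.0375,"tz":0,"ax":0,"ay":0,"az":0,"jaw":1},{"tx":-0.043,"ty":0.0375,"tz":0,"ax":0,"ay":0,"az":0,"jaw":1},{"tx":-0.043,"ty":0.0375,"tz":0,"ax":0,"ay":0,"az":0,"jaw":1},{"tx":-0.043,"ty":0.0375,"tz":0,"ax":0,"ay":0,"az":0,"jaw":1}]' 40; python3 -c "
from h import *
goto(.474,.269,.04,96)"
```

```text
time: 1.5
ee_pos: [0.3915, 0.3461, 0.2313]
tcp_rot: [180.0, -0.0, 96.1]
wrist_force: [0.3, 1.4, 0.4]
opening: 0.0856
grasp_force: 0.0
t 1.5 pos [0.3915 0.3461 0.2313] rot [180.   -0.   96.1] shift [-0.0854  0.0738  0.1913] turn [ 0.  -0.   0.1]
```

```bash
python3 -m handwheel '[{"tx":-0.043,"ty":0.037,"tz":0,"ax":0,"ay":0,"az":0,"jaw":1},{"tx":-0.042,"ty":0.037,"tz":0,"ax":0,"ay":0,"az":0,"jaw":1},{"tx":0,"ty":0,"tz":0.02,"ax":0,"ay":0,"az":0,"jaw":1},{"tx":0,"ty":0,"tz":0.02,"ax":0,"ay":0,"az":0,"jaw":1},{"tx":0,"ty":0,"tz":0.02,"ax":0,"ay":0,"az":0,"jaw":1},{"tx":0,"ty":0,"tz":0.01,"ax":0,"ay":0,"az":0,"jaw":1},{"tx":0,"ty":0,"tz":0,"ax":0,"ay":0,"az":0,"jaw":1},{"tx":0,"ty":0,"tz":0,"ax":0,"ay":0,"az":0,"jaw":1},{"tx":0,"ty":0,"tz":0,"ax":0,"ay":0,"az":0,"jaw":1},{"tx":0,"ty":0,"tz":0,"ax":0,"ay":0,"az":0,"jaw":1}]' 40
cat >> h.py <<'E'
def wrist(name=None):
    o=telemetry.get_obs(); c=optics.camera("wrist")
    T=np.eye(4); T[:3,:3]=R.from_euler('xyz',o['tcp_rot'],degrees=True).as_matrix(); T[:3,3]=o['ee_pos']
    if name: cv2.imwrite(f'pics/{name}.png',c["color"][:,:,::-1])
    return c["K"],T@c["mount"],c["color"]
E
python3 -c "
from h import *
K,T,im=wrist('w1'); print(T.round(3))
for s,ce in blobs(red(im),300): print(ce.round(1),s,ray(K,T,ce,.0955),ray(K,T,ce,.1))
goto(.474,.269,.04,96)"
```

```text
time: 2.75
ee_pos: [0.4732, 0.2709, 0.1617]
tcp_rot: [180.0, -0.0, 96.1]
wrist_force: [-0.0, 1.2, -0.7]
opening: 0.0851
grasp_force: 0.0
[[ 0.995  0.1    0.029  0.467]
 [ 0.104 -0.96  -0.259  0.335]
 [ 0.002  0.26  -0.966  0.304]
 [ 0.     0.     0.     1.   ]]
[309.6 266. ] [ 269  221   84   85 4807] [0.47213076 0.26366331 0.0955    ] [0.4720183  0.26520774 0.1       ]
t 2.8 pos [0.4732 0.2709 0.1616] rot [180.   -0.   96.1] shift [-0.002   0.0006  0.1216] turn [ 0.  -0.   0.1]
```

View pics/w1.png

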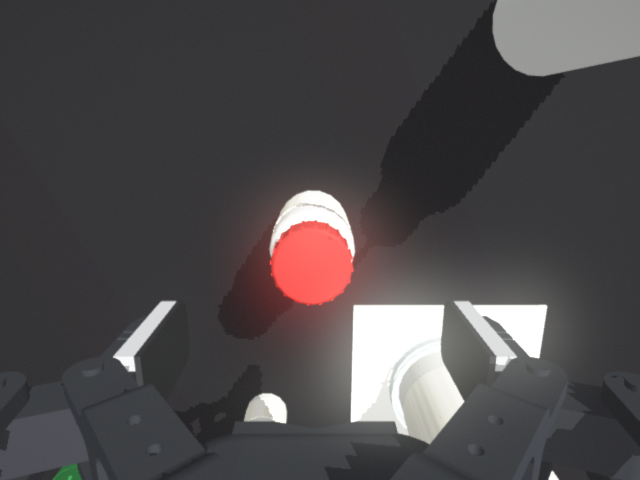

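The wrist view shows the 125's cap at (310,266), between the open fingers and about 4 mm nearer than the top view suggested. I'll correct by the average and grasp.

```bash
python3 -m handwheel '[{"tx":-0.0045,"ty":0,"tz":0.03,"ax":0,"ay":0,"az":0,"jaw":1},{"tx":0,"ty":0,"tz":0.03,"ax":0,"ay":0,"az":0,"jaw":1},{"tx":0,"ty":0,"tz":0.03,"ax":0,"ay":0,"az":0,"jaw":1},{"tx":0,"ty":0,"tz":0.025,"ax":0,"ay":0,"az":0,"jaw":1},{"tx":0,"ty":0,"tz":0.0065,"ax":0,"ay":0,"az":0,"jaw":1},{"tx":0,"ty":0,"tz":0,"ax":0,"ay":0,"az":0,"jaw":-1},{"tx":0,"ty":0,"tz":0,"ax":0,"ay":0,"az":0,"jaw":-1},{"tx":0,"ty":0,"tz":0,"ax":0,"ay":0,"az":0,"jaw":-1},{"tx":0,"ty":0,"tz":0,"ax":0,"ay":0,"az":0,"jaw":-1},{"tx":0,"ty":0,"tz":0,"ax":0,"ay":0,"az":0,"jaw":-1}]' 40; python3 -c "
from h import *
goto(.474,-.046,.16,96);goto(.612,-.046,.12,96)"
```

```text
time: 4.05
ee_pos: [0.4743, 0.2668, 0.0414]
tcp_rot: [179.9, -0.1, 96.1]
wrist_force: [-1.0, 0.2, 6.8]
opening: 0.0488
grasp_force: 42.0
t 4.05 pos [0.4743 0.2668 0.0414] rot [ 1.799e+02 -1.000e-01  9.610e+01] shift [-0.3109 -0.033  -0.119 ] turn [ 0.1 -0.1  0.1]
t 4.05 pos [0.4743 0.2668 0.0414] rot [ 1.799e+02 -1.000e-01  9.610e+01] shift [-0.3255  0.1041 -0.0787] turn [ 0.1 -0.1  0.1]
```

```bash
python3 -m handwheel '[{"tx":0,"ty":0,"tz":-0.03,"ax":0,"ay":0,"az":0,"jaw":-1},{"tx":0,"ty":0,"tz":-0.05,"ax":0,"ay":0,"az":0,"jaw":-1},{"tx":0,"ty":0,"tz":-0.05,"ax":0,"ay":0,"az":0,"jaw":-1},{"tx":-0.05,"ty":-0.005,"tz":0,"ax":0,"ay":0,"az":0,"jaw":-1},{"tx":-0.05,"ty":-0.005,"tz":0,"ax":0,"ay":0,"az":0,"jaw":-1},{"tx":-0.05,"ty":-0.005,"tz":0,"ax":0,"ay":0,"az":0,"jaw":-1},{"tx":-0.05,"ty":-0.005,"tz":0,"ax":0,"ay":0,"az":0,"jaw":-1},{"tx":-0.05,"ty":0,"tz":0,"ax":0,"ay":0,"az":0,"jaw":-1},{"tx":-0.05,"ty":0.025,"tz":0,"ax":0,"ay":0,"az":0,"jaw":-1},{"tx":-0.02,"ty":0.045,"tz":0,"ax":0,"ay":0,"az":0,"jaw":-1}]'; python3 -c "
from h import *
goto(.612,-.046,.1,96)
K,T,im=wrist('w2')"
```

```text
time: 5.3
ee_pos: [0.5575, -0.0494, 0.1711]
tcp_rot: [179.9, 0.0, 95.9]
wrist_force: [-0.2, 1.5, -0.8]
opening: 0.0486
grasp_force: 42.0
t 5.3 pos [ 0.5575 -0.0494  0.1711] rot [179.9   0.   95.9] shift [-0.0022  0.0544  0.0712] turn [ 0.1  0.  -0.1]
```

View pics/w2.png

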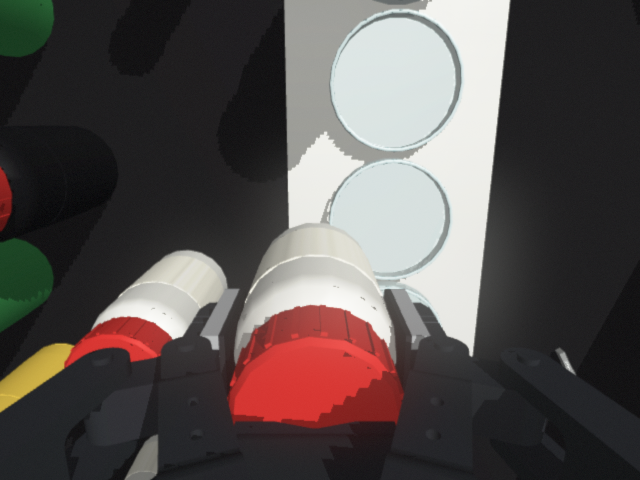

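The 125 is held upright. Dish D1 spans u 330–462, v 9–150, and D2 spans u 328–450, v 159–278.

```bash
python3 -c "
from h import *
K,T,im=wrist()
for a,b in (((330,80),(462,80)),((396,9),(396,150)),((328,219),(450,219)),((390,160),(390,277))):
    p,q=ray(K,T,a,.0135),ray(K,T,b,.0135); print(p.round(4),q.round(4),((p+q)/2).round(4),np.linalg.norm(p-q))
"
```

```text
[0.5641 0.0429 0.0135] [0.651  0.0518 0.0135] [0.6075 0.0473 0.0135] 0.08741185968651548
[0.6011 0.0894 0.0135] [0.6144 0.0023 0.0135] [0.6078 0.0458 0.0135] 0.08804493308711811
[ 0.5731 -0.0509  0.0135] [ 0.6606 -0.042   0.0135] [ 0.6168 -0.0464  0.0135] 0.08790610568455852
[ 0.6113 -0.0048  0.0135] [ 0.6241 -0.0903  0.0135] [ 0.6177 -0.0476  0.0135] 0.08645328798364141
```

```bash
python3 -c "
from h import *
im=cv2.imread('pics/scene0.png')[:,:,::-1]; c=optics.camera('scene'); K,T=c['K'],c['extrinsics']
I=cv2.GaussianBlur(im,(3,3),0).astype(int)
m=((I[...,2]-I[...,0])>1)&(I[...,1]>110); m[:, :225]=0; m[:,412:]=0; m[:255]=0; m[420:]=0
m=cv2.erode(m.astype(np.uint8),cv2.getStructuringElement(cv2.MORPH_ELLIPSE,(7,7)))
for s,ce in blobs(m,150): print(ce.round(1),s,ray(K,T,ce,.011).round(4))
"
```

```text
[307.4 339.7] [ 236  258  169  157 7237] [ 0.6244 -0.1253  0.011 ]
```

```bash
python3 -c "
from h import *
im=cv2.imread('pics/scene0.png')[:,:,::-1]; c=optics.camera('scene'); K,T=c['K'],c['extrinsics']
I=cv2.GaussianBlur(im,(3,3),0).astype(int)
m0=((I[...,2]-I[...,0])>1)&(I[...,1]>110); m0[:, :225]=0; m0[:,412:]=0; m0[:255]=0; m0[420:]=0
for k in (13,19):
  m=cv2.erode(m0.astype(np.uint8),cv2.getStructuringElement(cv2.MORPH_ELLIPSE,(k,k)))
  for s,ce in blobs(m,50): print(ce.round(1),s,ray(K,T,ce,.009).round(4))
o=cv2.merge([m0.astype(np.uint8)*255]*3)
cv2.imwrite('pics/s1.png',np.hstack([im[250:425,190:440,::-1],o[250:425,190:440]]))
"
```

```text
[305.7 341.4] [ 239  264  142  148 5670] [ 0.6236 -0.1288  0.009 ]
[304.4 342.9] [ 242  268  135  141 4220] [ 0.624  -0.1326  0.009 ]
```

View pics/s1.png

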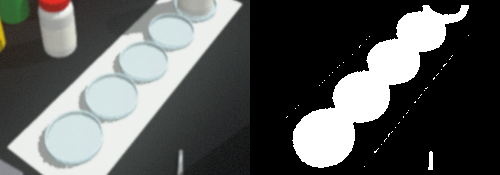

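```bash
python3 -m handwheel '[{"tx":-0.0015,"ty":0.0285,"tz":0,"ax":0,"ay":0,"az":0,"jaw":-1},{"tx":-0.0015,"ty":0.0285,"tz":0.02,"ax":0,"ay":0,"az":0,"jaw":-1},{"tx":0,"ty":0,"tz":0.04,"ax":0,"ay":0,"az":0,"jaw":-1},{"tx":0,"ty":0,"tz":0.035,"ax":0,"ay":0,"az":0,"jaw":-1},{"tx":0,"ty":0,"tz":0.015,"ax":0,"ay":0,"az":0,"jaw":-1},{"tx":0,"ty":0,"tz":0.009,"ax":0,"ay":0,"az":0,"jaw":-1},{"tx":0,"ty":0,"tz":0.003,"ax":0,"ay":0,"az":0,"jaw":-1},{"tx":0,"ty":0,"tz":0,"ax":0,"ay":0,"az":0,"jaw":-1},{"tx":0,"ty":0,"tz":0,"ax":0,"ay":0,"az":0,"jaw":-1},{"tx":0,"ty":0,"tz":0,"ax":0,"ay":0,"az":0,"jaw":-1}]'
```

```text
time: 6.75
ee_pos: [0.6143, -0.0436, 0.0483]
tcp_rot: [180.0, 0.0, 96.1]
wrist_force: [-0.7, -0.3, -1.4]
opening: 0.0487
grasp_force: 42.3
```

```bash
python3 -m handwheel '[{"tx":-0.003,"ty":0,"tz":0.0,"ax":0,"ay":0,"az":0,"jaw":-1},{"tx":0,"ty":0,"tz":0.0018,"ax":0,"ay":0,"az":0,"jaw":-1},{"tx":0,"ty":0,"tz":0,"ax":0,"ay":0,"az":0,"jaw":-0.3},{"tx":0,"ty":0,"tz":0,"ax":0,"ay":0,"az":0,"jaw":0.5},{"tx":0,"ty":0,"tz":0,"ax":0,"ay":0,"az":0,"jaw":0.9},{"tx":0,"ty":0,"tz":0,"ax":0,"ay":0,"az":0,"jaw":0.9},{"tx":0,"ty":0,"tz":-0.02,"ax":0,"ay":0,"az":0,"jaw":0.9},{"tx":0,"ty":0,"tz":-0.04,"ax":0,"ay":0,"az":0,"jaw":0.9},{"tx":0,"ty":0,"tz":-0.05,"ax":0,"ay":0,"az":0,"jaw":0.9},{"tx":0,"ty":0,"tz":-0.03,"ax":0,"ay":0,"az":0,"jaw":0.9}]'; python3 -c "
from h import *
goto(.465,-.119,.19,96)"
```

```text
time: 8.0
ee_pos: [0.6149, -0.0466, 0.1906]
tcp_rot: [179.8, 0.0, 96.1]
wrist_force: [0.7, -0.2, 0.3]
opening: 0.0813
grasp_force: 0.0
t 8.0 pos [ 0.6149 -0.0466  0.1906] rot [179.8   0.   96.1] shift [-5.620e-02 -1.567e-01 -1.000e-04] turn [0.2 0.  0.1]
```

```bash
python3 -m handwheel '[{"tx":-0.019,"ty":-0.052,"tz":0,"ax":0,"ay":0,"az":0,"jaw":1},{"tx":-0.019,"ty":-0.052,"tz":0,"ax":0,"ay":0,"az":0,"jaw":1},{"tx":-0.018,"ty":-0.052,"tz":0,"ax":0,"ay":0,"az":0,"jaw":1},{"tx":0,"ty":0,"tz":0,"ax":0,"ay":0,"az":0,"jaw":1},{"tx":0,"ty":0,"tz":0,"ax":0,"ay":0,"az":0,"jaw":1},{"tx":0,"ty":0,"tz":0,"ax":0,"ay":0,"az":0,"jaw":1},{"tx":0,"ty":0,"tz":0,"ax":0,"ay":0,"az":0,"jaw":1},{"tx":0,"ty":0,"tz":0,"ax":0,"ay":0,"az":0,"jaw":1},{"tx":0,"ty":0,"tz":0,"ax":0,"ay":0,"az":0,"jaw":1},{"tx":0,"ty":0,"tz":0,"ax":0,"ay":0,"az":0,"jaw":1}]'; python3 -c "
from h import *
K,T,im=wrist('w3')
for s,ce in blobs(red(im),300): print(ce.round(1),s,ray(K,T,ce,.127),ray(K,T,ce,.097))
goto(.465,-.119,.065,96)"
```

```text
time: 9.25
ee_pos: [0.4652, -0.1187, 0.1859]
tcp_rot: [-180.0, -0.0, 96.1]
wrist_force: [-0.5, 0.0, -0.6]
opening: 0.085
grasp_force: 0.0
[148.5  58.3] [   84     0   132   122 12785] [ 0.38311639 -0.03432671  0.127     ] [ 0.3718091  -0.03135243  0.097     ]
[602.1 144.1] [ 556  104   84   82 5610] [ 0.59341799 -0.04959023  0.127     ] [ 0.6134488  -0.04889044  0.097     ]
[ 50.3 232.7] [   0  179  110  110 9907] [ 0.33525735 -0.11952853  0.127     ] [ 0.31681834 -0.1292506   0.097     ]
[314.5 255. ] [ 260  200  109  109 8941] [ 0.46573606 -0.11740215  0.127     ] [ 0.46674034 -0.12680736  0.097     ]
t 9.3 pos [ 0.4652 -0.1187  0.1859] rot [-180.    -0.    96.1] shift [-0.0003 -0.0002  0.1209] turn [-0.  -0.   0.1]
```

View pics/w3.png

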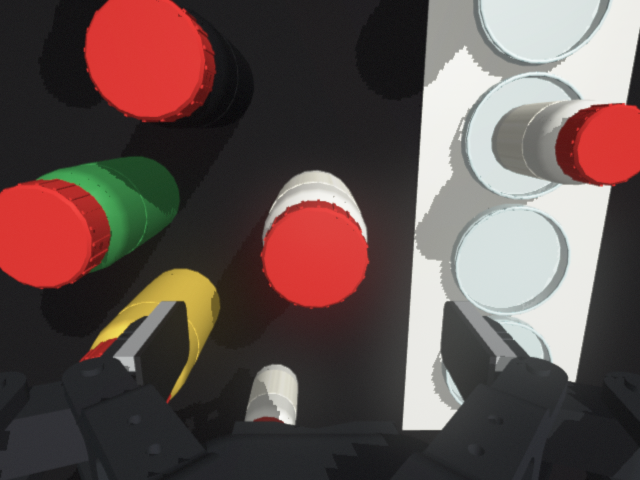

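The 250's cap is at (315,255), centred between the fingers. The 125 stands upright in D2. Descending to grasp.

```bash
python3 -m handwheel '[{"tx":0.001,"ty":0.0005,"tz":0.03,"ax":0,"ay":0,"az":0,"jaw":1},{"tx":0,"ty":0,"tz":0.03,"ax":0,"ay":0,"az":0,"jaw":1},{"tx":0,"ty":0,"tz":0.03,"ax":0,"ay":0,"az":0,"jaw":1},{"tx":0,"ty":0,"tz":0.02,"ax":0,"ay":0,"az":0,"jaw":1},{"tx":0,"ty":0,"tz":0.008,"ax":0,"ay":0,"az":0,"jaw":1},{"tx":0,"ty":0,"tz":0,"ax":0,"ay":0,"az":0,"jaw":-1},{"tx":0,"ty":0,"tz":0,"ax":0,"ay":0,"az":0,"jaw":-1},{"tx":0,"ty":0,"tz":0,"ax":0,"ay":0,"az":0,"jaw":-1},{"tx":0,"ty":0,"tz":0,"ax":0,"ay":0,"az":0,"jaw":-1},{"tx":0,"ty":0,"tz":0,"ax":0,"ay":0,"az":0,"jaw":-1}]' 50; python3 -c "
from h import *
goto(.480,.0475,.17,96);goto(.605,.0475,.17,96)"
```

```text
time: 10.55
ee_pos: [0.466, -0.1179, 0.0692]
tcp_rot: [179.9, 0.0, 96.1]
wrist_force: [-0.9, -0.2, 6.3]
opening: 0.0594
grasp_force: 54.8
t 10.55 pos [ 0.466  -0.1179  0.0692] rot [179.9   0.   96.1] shift [ 0.1629  0.0315 -0.1009] turn [0.1 0.  0.1]
t 10.55 pos [ 0.466  -0.1179  0.0692] rot [179.9   0.   96.1] shift [ 0.1497  0.1558 -0.1007] turn [0.1 0.  0.1]
```

```bash
python3 -m handwheel '[{"tx":0,"ty":0,"tz":-0.03,"ax":0,"ay":0,"az":0,"jaw":-1},{"tx":0,"ty":0,"tz":-0.04,"ax":0,"ay":0,"az":0,"jaw":-1},{"tx":0,"ty":0,"tz":-0.04,"ax":0,"ay":0,"az":0,"jaw":-1},{"tx":0.05,"ty":0.01,"tz":0,"ax":0,"ay":0,"az":0,"jaw":-1},{"tx":0.055,"ty":0.01,"tz":0,"ax":0,"ay":0,"az":0,"jaw":-1},{"tx":0.045,"ty":0.026,"tz":0,"ax":0,"ay":0,"az":0,"jaw":-1},{"tx":0,"ty":0.055,"tz":0,"ax":0,"ay":0,"az":0,"jaw":-1},{"tx":0,"ty":0.045,"tz":0,"ax":0,"ay":0,"az":0,"jaw":-1},{"tx":0,"ty":0.009,"tz":0,"ax":0,"ay":0,"az":0,"jaw":-1},{"tx":0,"ty":0,"tz":0.01,"ax":0,"ay":0,"az":0,"jaw":-1}]'; python3 -c "
from h import *
goto(.605,.0475,.075,96)"
```

```text
time: 11.8
ee_pos: [0.6041, 0.0479, 0.1677]
tcp_rot: [180.0, -0.0, 96.1]
wrist_force: [-0.2, -1.0, -2.8]
opening: 0.0595
grasp_force: 55.5
t 11.8 pos [0.6041 0.0479 0.1677] rot [180.   -0.   96.1] shift [-0.0005  0.0008  0.0927] turn [ 0.  -0.   0.1]
```

```bash
python3 -m handwheel '[{"tx":0,"ty":0.0005,"tz":0.03,"ax":0,"ay":0,"az":0,"jaw":-1},{"tx":0,"ty":0,"tz":0.03,"ax":0,"ay":0,"az":0,"jaw":-1},{"tx":0,"ty":0,"tz":0.02,"ax":0,"ay":0,"az":0,"jaw":-1},{"tx":0,"ty":0,"tz":0.008,"ax":0,"ay":0,"az":0,"jaw":-1},{"tx":0,"ty":0,"tz":0.003,"ax":0,"ay":0,"az":0,"jaw":-1},{"tx":0,"ty":0,"tz":0.001,"ax":0,"ay":0,"az":0,"jaw":-1},{"tx":0,"ty":0,"tz":0.0,"ax":0,"ay":0,"az":0,"jaw":-1},{"tx":0,"ty":0,"tz":0,"ax":0,"ay":0,"az":0,"jaw":-1},{"tx":0,"ty":0,"tz":0,"ax":0,"ay":0,"az":0,"jaw":-1},{"tx":0,"ty":0,"tz":0,"ax":0,"ay":0,"az":0,"jaw":-1}]'
```

```text
time: 13.05
ee_pos: [0.6044, 0.0479, 0.076]
tcp_rot: [180.0, 0.0, 96.1]
wrist_force: [-0.3, 0.0, -2.4]
opening: 0.0593
grasp_force: 55.5
```

```bash
python3 -m handwheel '[{"tx":0,"ty":0,"tz":0.0015,"ax":0,"ay":0,"az":0,"jaw":-1},{"tx":0,"ty":0,"tz":0.0008,"ax":0,"ay":0,"az":0,"jaw":-1},{"tx":0,"ty":0,"tz":0,"ax":0,"ay":0,"az":0,"jaw":0.2},{"tx":0,"ty":0,"tz":0,"ax":0,"ay":0,"az":0,"jaw":0.7},{"tx":0,"ty":0,"tz":0,"ax":0,"ay":0,"az":0,"jaw":1},{"tx":0,"ty":0,"tz":0,"ax":0,"ay":0,"az":0,"jaw":1},{"tx":0,"ty":0,"tz":-0.02,"ax":0,"ay":0,"az":0,"jaw":1},{"tx":0,"ty":0,"tz":-0.03,"ax":0,"ay":0,"az":0,"jaw":1},{"tx":0,"ty":0,"tz":-0.04,"ax":0,"ay":0,"az":0,"jaw":1},{"tx":0,"ty":0,"tz":-0.03,"ax":0,"ay":0,"az":0,"jaw":1}]'; python3 -c "
from h import *
goto(.453,.104,.1,96)"
```

```text
time: 14.3
ee_pos: [0.6045, 0.0479, 0.1955]
tcp_rot: [179.9, 0.0, 96.1]
wrist_force: [0.7, -0.7, -0.4]
opening: 0.0856
grasp_force: 0.0
t 14.3 pos [0.6045 0.0479 0.1955] rot [179.9   0.   96.1] shift [ 0.0718 -0.1449  0.0953] turn [0.1 0.  0.1]
```

```bash
python3 -m handwheel '[{"tx":0.024,"ty":-0.048,"tz":0,"ax":0,"ay":0,"az":0,"jaw":1},{"tx":0.024,"ty":-0.048,"tz":0,"ax":0,"ay":0,"az":0,"jaw":1},{"tx":0.024,"ty":-0.049,"tz":0,"ax":0,"ay":0,"az":0,"jaw":1},{"tx":0,"ty":0,"tz":0.03,"ax":0,"ay":0,"az":0,"jaw":0.6},{"tx":0,"ty":0,"tz":0.03,"ax":0,"ay":0,"az":0,"jaw":0.6},{"tx":0,"ty":0,"tz":0,"ax":0,"ay":0,"az":0,"jaw":0.6},{"tx":0,"ty":0,"tz":0,"ax":0,"ay":0,"az":0,"jaw":0.6},{"tx":0,"ty":0,"tz":0,"ax":0,"ay":0,"az":0,"jaw":0.6},{"tx":0,"ty":0,"tz":0,"ax":0,"ay":0,"az":0,"jaw":0.6},{"tx":0,"ty":0,"tz":0,"ax":0,"ay":0,"az":0,"jaw":0.6}]' 30; python3 -c "
from h import *
K,T,im=wrist('w4')
for s,ce in blobs(red(im),300): print(ce.round(1),s,ray(K,T,ce,.063),ray(K,T,ce,.127))
goto(.453,.104,.022,96)
c=optics.camera('top'); cv2.imwrite('pics/t4.png',c['color'][100:350,180:520,::-1])"
```

```text
time: 15.55
ee_pos: [0.4527, 0.1042, 0.134]
tcp_rot: [180.0, -0.0, 96.1]
wrist_force: [-0.4, 0.0, -0.9]
opening: 0.0685
grasp_force: 0.0
[311. 253.] [ 278  220   66   67 3289] [0.45177167 0.10257116 0.063     ] [0.4501851  0.12236317 0.127     ]
[ 48.8 326.7] [   0  278  111  111 8678] [0.31155018 0.04492416 0.063     ] [0.35200731 0.08200092 0.127     ]
t 15.6 pos [0.4527 0.1042 0.1339] rot [180.   -0.   96.1] shift [-0.0002  0.0003  0.1119] turn [ 0.  -0.   0.1]
```

View pics/w4.png

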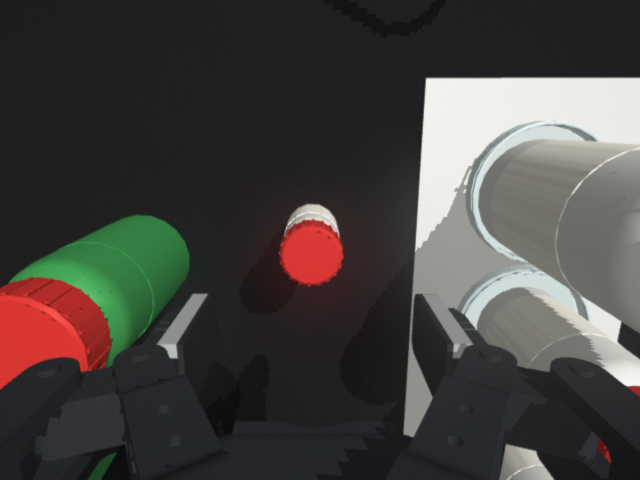

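View pics/t4.png

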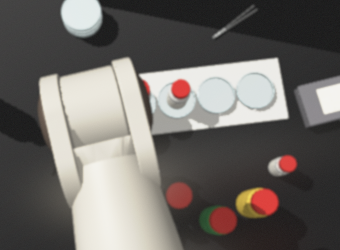

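The 30's cap is at (311,253), centred. The top view shows the 125 standing in D2, with D3 and D4 empty. Grasping the 30.

```bash
python3 -m handwheel '[{"tx":-0.001,"ty":0,"tz":0.03,"ax":0,"ay":0,"az":0,"jaw":0.6},{"tx":0,"ty":0,"tz":0.03,"ax":0,"ay":0,"az":0,"jaw":0.6},{"tx":0,"ty":0,"tz":0.03,"ax":0,"ay":0,"az":0,"jaw":0.6},{"tx":0,"ty":0,"tz":0.015,"ax":0,"ay":0,"az":0,"jaw":0.6},{"tx":0,"ty":0,"tz":0.004,"ax":0,"ay":0,"az":0,"jaw":0.6},{"tx":0,"ty":0,"tz":0,"ax":0,"ay":0,"az":0,"jaw":-1},{"tx":0,"ty":0,"tz":0,"ax":0,"ay":0,"az":0,"jaw":-1},{"tx":0,"ty":0,"tz":0,"ax":0,"ay":0,"az":0,"jaw":-1},{"tx":0,"ty":0,"tz":0,"ax":0,"ay":0,"az":0,"jaw":-1},{"tx":0,"ty":0,"tz":0,"ax":0,"ay":0,"az":0,"jaw":-1}]' 30; python3 -c "
from h import *
goto(.49,-.2,.17,96);goto(.6345,-.2355,.17,96)"
```

```text
time: 16.9
ee_pos: [0.4533, 0.1034, 0.0259]
tcp_rot: [179.9, -0.0, 96.1]
wrist_force: [-0.7, 0.1, 5.7]
opening: 0.0322
grasp_force: 29.9
t 16.9 pos [0.4533 0.1034 0.0259] rot [179.9  -0.   96.1] shift [-0.3055  0.0047 -0.1442] turn [ 0.1 -0.   0.1]
t 16.9 pos [0.4533 0.1034 0.0259] rot [179.9  -0.   96.1] shift [-0.3561  0.1446 -0.1439] turn [ 0.1 -0.   0.1]
```

```bash
python3 -m handwheel '[{"tx":0,"ty":0,"tz":-0.03,"ax":0,"ay":0,"az":0,"jaw":-1},{"tx":0,"ty":0,"tz":-0.05,"ax":0,"ay":0,"az":0,"jaw":-1},{"tx":0,"ty":0,"tz":-0.055,"ax":0,"ay":0,"az":0,"jaw":-1},{"tx":-0.058,"ty":0.005,"tz":0,"ax":0,"ay":0,"az":0,"jaw":-1},{"tx":-0.058,"ty":0.01,"tz":0,"ax":0,"ay":0,"az":0,"jaw":-1},{"tx":-0.058,"ty":0.02,"tz":0,"ax":0,"ay":0,"az":0,"jaw":-1},{"tx":-0.055,"ty":0.025,"tz":0,"ax":0,"ay":0,"az":0,"jaw":-1},{"tx":-0.05,"ty":0.03,"tz":0,"ax":0,"ay":0,"az":0,"jaw":-1},{"tx":-0.05,"ty":0.035,"tz":0,"ax":0,"ay":0,"az":0,"jaw":-1},{"tx":-0.025,"ty":0.018,"tz":0,"ax":0,"ay":0,"az":0,"jaw":-1}]'; python3 -c "
from h import *
goto(.6345,-.2355,.0304,96)"
```

```text
time: 18.15
ee_pos: [0.6333, -0.2362, 0.1588]
tcp_rot: [-180.0, -0.0, 96.0]
wrist_force: [-0.1, -0.3, -1.0]
opening: 0.0317
grasp_force: 30.0
t 18.15 pos [ 0.6333 -0.2362  0.1588] rot [-180.   -0.   96.] shift [0.0006 0.0013 0.1284] turn [-0. -0. -0.]
```

```bash
python3 -m handwheel '[{"tx":0.0005,"ty":0.001,"tz":0.04,"ax":0,"ay":0,"az":0,"jaw":-1},{"tx":0,"ty":0,"tz":0.04,"ax":0,"ay":0,"az":0,"jaw":-1},{"tx":0,"ty":0,"tz":0.03,"ax":0,"ay":0,"az":0,"jaw":-1},{"tx":0,"ty":0,"tz":0.01,"ax":0,"ay":0,"az":0,"jaw":-1},{"tx":0,"ty":0,"tz":0.005,"ax":0,"ay":0,"az":0,"jaw":-1},{"tx":0,"ty":0,"tz":0.002,"ax":0,"ay":0,"az":0,"jaw":-1},{"tx":0,"ty":0,"tz":0.0,"ax":0,"ay":0,"az":0,"jaw":-1},{"tx":0,"ty":0,"tz":0,"ax":0,"ay":0,"az":0,"jaw":-1},{"tx":0,"ty":0,"tz":0,"ax":0,"ay":0,"az":0,"jaw":-1},{"tx":0,"ty":0,"tz":0,"ax":0,"ay":0,"az":0,"jaw":-1}]'
```

```text
time: 19.4
ee_pos: [0.6332, -0.2332, 0.0329]
tcp_rot: [180.0, 0.0, 96.1]
wrist_force: [-0.1, -0.9, 0.0]
opening: 0.0321
grasp_force: 30.0
```

```bash
python3 -m handwheel '[{"tx":-0.0024,"ty":0.001,"tz":0,"ax":0,"ay":0,"az":0,"jaw":-1},{"tx":0,"ty":0,"tz":0.0025,"ax":0,"ay":0,"az":0,"jaw":-1},{"tx":0,"ty":0,"tz":0,"ax":0,"ay":0,"az":0,"jaw":-1},{"tx":0,"ty":0,"tz":0,"ax":0,"ay":0,"az":0,"jaw":-0.3},{"tx":0,"ty":0,"tz":0,"ax":0,"ay":0,"az":0,"jaw":0.2},{"tx":0,"ty":0,"tz":0,"ax":0,"ay":0,"az":0,"jaw":0.6},{"tx":0,"ty":0,"tz":0,"ax":0,"ay":0,"az":0,"jaw":0.6},{"tx":0,"ty":0,"tz":-0.03,"ax":0,"ay":0,"az":0,"jaw":0.6},{"tx":0,"ty":0,"tz":-0.045,"ax":0,"ay":0,"az":0,"jaw":0.6},{"tx":0,"ty":0,"tz":-0.045,"ax":0,"ay":0,"az":0,"jaw":0.6}]'; python3 -c "
from h import *
goto(.448,-.278,.15,96)"
```

```text
time: 20.65
ee_pos: [0.6341, -0.2353, 0.1512]
tcp_rot: [-180.0, -0.0, 96.1]
wrist_force: [0.3, -0.2, -0.2]
opening: 0.0685
grasp_force: 0.0
t 20.65 pos [ 0.6341 -0.2353  0.1512] rot [-180.    -0.    96.1] shift [-0.0228 -0.1896  0.0013] turn [-0.  -0.   0.1]
```

```bash
python3 -m handwheel '[{"tx":-0.006,"ty":-0.048,"tz":0,"ax":0,"ay":0,"az":0,"jaw":0.6},{"tx":-0.006,"ty":-0.048,"tz":0,"ax":0,"ay":0,"az":0,"jaw":0.6},{"tx":-0.006,"ty":-0.048,"tz":0,"ax":0,"ay":0,"az":0,"jaw":0.6},{"tx":-0.005,"ty":-0.045,"tz":0,"ax":0,"ay":0,"az":0,"jaw":0.6},{"tx":0,"ty":0,"tz":0,"ax":0,"ay":0,"az":0,"jaw":0.6},{"tx":0,"ty":0,"tz":0,"ax":0,"ay":0,"az":0,"jaw":0.6},{"tx":0,"ty":0,"tz":0,"ax":0,"ay":0,"az":0,"jaw":0.6},{"tx":0,"ty":0,"tz":0,"ax":0,"ay":0,"az":0,"jaw":0.6},{"tx":0,"ty":0,"tz":0,"ax":0,"ay":0,"az":0,"jaw":0.6},{"tx":0,"ty":0,"tz":0,"ax":0,"ay":0,"az":0,"jaw":0.6}]'; python3 -c "
from h import *
K,T,im=wrist('w5')
for s,ce in blobs(red(im),300): print(ce.round(1),s,ray(K,T,ce,.082))
goto(.448,-.278,.04,96)"
```

```text
time: 21.9
ee_pos: [0.4491, -0.2782, 0.15]
tcp_rot: [-180.0, -0.0, 96.1]
wrist_force: [0.2, -0.0, -0.5]
opening: 0.0683
grasp_force: 0.0
[110.9  86.2] [   33     9   159   154 18766] [ 0.34597448 -0.20699657  0.082     ]
[629.9 205.2] [617 178  23  54 921] [ 0.60589131 -0.23679228  0.082     ]
[311.4 250.3] [ 277  215   70   71 3767] [ 0.44808332 -0.2773691   0.082     ]
t 21.95 pos [ 0.449  -0.2782  0.1501] rot [-180.    -0.    96.1] shift [ 0.0003 -0.001   0.1101] turn [-0.  -0.   0.1]
```

View pics/w5.png

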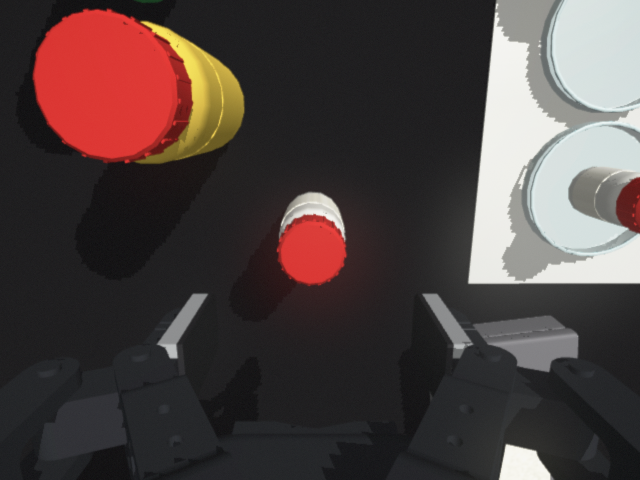

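The 60's cap is at (311,250), centred. The 30 stands in D4, and the slide box is clear of the fingers. Grasping.

```bash
python3 -m handwheel '[{"tx":0.0005,"ty":-0.001,"tz":0.03,"ax":0,"ay":0,"az":0,"jaw":0.6},{"tx":0,"ty":0,"tz":0.03,"ax":0,"ay":0,"az":0,"jaw":0.6},{"tx":0,"ty":0,"tz":0.03,"ax":0,"ay":0,"az":0,"jaw":0.6},{"tx":0,"ty":0,"tz":0.02,"ax":0,"ay":0,"az":0,"jaw":0.6},{"tx":0,"ty":0,"tz":0.005,"ax":0,"ay":0,"az":0,"jaw":0.6},{"tx":0,"ty":0,"tz":0,"ax":0,"ay":0,"az":0,"jaw":-1},{"tx":0,"ty":0,"tz":0,"ax":0,"ay":0,"az":0,"jaw":-1},{"tx":0,"ty":0,"tz":0,"ax":0,"ay":0,"az":0,"jaw":-1},{"tx":0,"ty":0,"tz":0,"ax":0,"ay":0,"az":0,"jaw":-1},{"tx":0,"ty":0,"tz":0,"ax":0,"ay":0,"az":0,"jaw":-1}]' 30; python3 -c "
from h import *
goto(.6245,-.141,.15,96)"
```

```text
time: 23.2
ee_pos: [0.4484, -0.2783, 0.0364]
tcp_rot: [179.9, 0.1, 96.1]
wrist_force: [-1.5, 0.4, 6.8]
opening: 0.0378
grasp_force: 30.7
t 23.2 pos [ 0.4484 -0.2783  0.0364] rot [1.799e+02 1.000e-01 9.610e+01] shift [ 0.1178  0.1898 -0.1135] turn [0.1 0.1 0.1]
```

```bash
python3 -m handwheel '[{"tx":0,"ty":0,"tz":-0.03,"ax":0,"ay":0,"az":0,"jaw":-1},{"tx":0,"ty":0,"tz":-0.045,"ax":0,"ay":0,"az":0,"jaw":-1},{"tx":0,"ty":0,"tz":-0.045,"ax":0,"ay":0,"az":0,"jaw":-1},{"tx":0.0295,"ty":0.0475,"tz":0,"ax":0,"ay":0,"az":0,"jaw":-1},{"tx":0.0295,"ty":0.0475,"tz":0,"ax":0,"ay":0,"az":0,"jaw":-1},{"tx":0.0295,"ty":0.0475,"tz":0,"ax":0,"ay":0,"az":0,"jaw":-1},{"tx":0.0295,"ty":0.0475,"tz":0,"ax":0,"ay":0,"az":0,"jaw":-1},{"tx":0,"ty":0,"tz":0,"ax":0,"ay":0,"az":0,"jaw":-1},{"tx":0,"ty":0,"tz":0.03,"ax":0,"ay":0,"az":0,"jaw":-1},{"tx":0,"ty":0,"tz":0.03,"ax":0,"ay":0,"az":0,"jaw":-1}]'; python3 -c "
from h import *
goto(.6245,-.141,.041,96)"
```

```text
time: 24.45
ee_pos: [0.6242, -0.1408, 0.0947]
tcp_rot: [180.0, 0.0, 96.1]
wrist_force: [0.6, -0.5, -0.5]
opening: 0.0377
grasp_force: 30.7
t 24.45 pos [ 0.6242 -0.1408  0.0947] rot [180.    0.   96.1] shift [-0.0002  0.0003  0.0537] turn [0.  0.  0.1]
```

```bash
python3 -m handwheel '[{"tx":0,"ty":0,"tz":0.03,"ax":0,"ay":0,"az":0,"jaw":-1},{"tx":0,"ty":0,"tz":0.015,"ax":0,"ay":0,"az":0,"jaw":-1},{"tx":0,"ty":0,"tz":0.004,"ax":0,"ay":0,"az":0,"jaw":-1},{"tx":0,"ty":0,"tz":0,"ax":0,"ay":0,"az":0,"jaw":-1},{"tx":0,"ty":0,"tz":0,"ax":0,"ay":0,"az":0,"jaw":-1},{"tx":0,"ty":0,"tz":0,"ax":0,"ay":0,"az":0,"jaw":-1},{"tx":0,"ty":0,"tz":0.0,"ax":0,"ay":0,"az":0,"jaw":-1},{"tx":0,"ty":0,"tz":0,"ax":0,"ay":0,"az":0,"jaw":-1},{"tx":0,"ty":0,"tz":0,"ax":0,"ay":0,"az":0,"jaw":-1},{"tx":0,"ty":0,"tz":0,"ax":0,"ay":0,"az":0,"jaw":-1}]'
```

```text
time: 25.7
ee_pos: [0.6243, -0.1405, 0.0461]
tcp_rot: [-180.0, -0.0, 96.1]
wrist_force: [0.1, -0.9, -1.8]
opening: 0.0377
grasp_force: 30.7
```

Target z is 0.041, so I'll lower 5 mm more, release and rise.

```bash
python3 -m handwheel '[{"tx":0,"ty":0,"tz":0.003,"ax":0,"ay":0,"az":0,"jaw":-1},{"tx":0,"ty":0,"tz":0.002,"ax":0,"ay":0,"az":0,"jaw":-1},{"tx":0,"ty":0,"tz":0,"ax":0,"ay":0,"az":0,"jaw":-1},{"tx":0,"ty":0,"tz":0,"ax":0,"ay":0,"az":0,"jaw":-0.2},{"tx":0,"ty":0,"tz":0,"ax":0,"ay":0,"az":0,"jaw":0.3},{"tx":0,"ty":0,"tz":0,"ax":0,"ay":0,"az":0,"jaw":0.6},{"tx":0,"ty":0,"tz":0,"ax":0,"ay":0,"az":0,"jaw":0.6},{"tx":0,"ty":0,"tz":-0.03,"ax":0,"ay":0,"az":0,"jaw":0.6},{"tx":0,"ty":0,"tz":-0.05,"ax":0,"ay":0,"az":0,"jaw":0.6},{"tx":0,"ty":0,"tz":-0.06,"ax":0,"ay":0,"az":0,"jaw":0.6}]'
python3 -m handwheel '[{"tx":0,"ty":-0.05,"tz":-0.02,"ax":0,"ay":0,"az":0,"jaw":0.6},{"tx":0,"ty":-0.055,"tz":0,"ax":0,"ay":0,"az":0,"jaw":0.6},{"tx":0,"ty":-0.055,"tz":0,"ax":0,"ay":0,"az":0,"jaw":0.6},{"tx":-0.04,"ty":-0.04,"tz":0,"ax":0,"ay":0,"az":0,"jaw":0.6},{"tx":-0.055,"ty":0,"tz":0,"ax":0,"ay":0,"az":0,"jaw":0.6},{"tx":-0.055,"ty":0,"tz":0,"ax":0,"ay":0,"az":0,"jaw":0.6},{"tx":-0.04,"ty":0,"tz":0,"ax":0,"ay":0,"az":0,"jaw":0.6},{"tx":0,"ty":0,"tz":0,"ax":0,"ay":0,"az":0,"jaw":0.6},{"tx":0,"ty":0,"tz":0,"ax":0,"ay":0,"az":0,"jaw":0.6},{"tx":0,"ty":0,"tz":0,"ax":0,"ay":0,"az":0,"jaw":0.6}]'
python3 - <<'E'
from h import *
c=optics.camera("top"); K,T,im=c["K"],c["extrinsics"],c["color"]
cv2.imwrite('pics/tf.png',cv2.resize(im[140:260,230:480,::-1],None,fx=3.2,fy=3.2))
D=np.array([[.6017,.0486],[.612,-.0463],[.622,-.140],[.632,-.235]]); H=[.124,.095,.0805,.062]
B=[c for s,c in blobs(red(im),60) if c[1]<245]
for b in sorted(B,key=lambda c:c[0])[-4:]:
    i=np.argmin([np.linalg.norm(ray(K,T,b,h)[:2]-d) for d,h in zip(D,H)]); print(i+1,b.round(1),((ray(K,T,b,H[i])[:2]-D[i])*1000).round(1))
c=optics.camera("scene"); cv2.imwrite('pics/sf.png',c["color"][:,:,::-1])
E
```

```text
time: 26.95
ee_pos: [0.6237, -0.1403, 0.1818]
tcp_rot: [-179.9, -0.0, 96.1]
wrist_force: [1.3, -0.3, 0.1]
opening: 0.0685
grasp_force: 0.0
time: 28.2
ee_pos: [0.4456, -0.3496, 0.2016]
tcp_rot: [180.0, 0.0, 96.1]
wrist_force: [-0.6, 0.5, -0.4]
opening: 0.0685
grasp_force: 0.0
1 [317.3 190.5] [1.9 0.1]
2 [360.3 188.7] [ 2.5 -0.2]
3 [400.5 185.7] [2.2 1.6]
4 [441.  182.9] [ 2.9 -0.1]
```

View pics/tf.png

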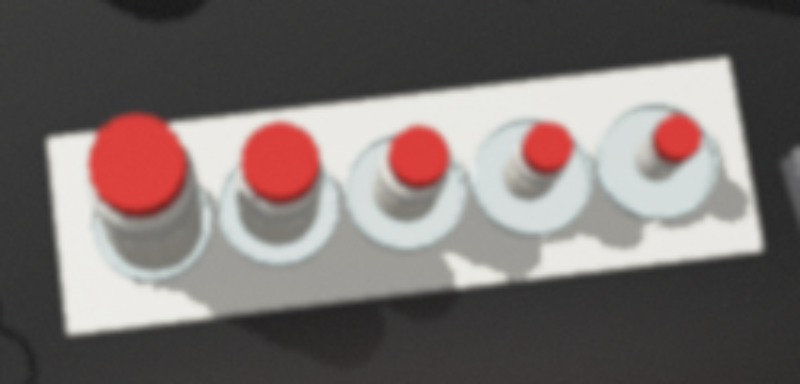

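View pics/sf.png

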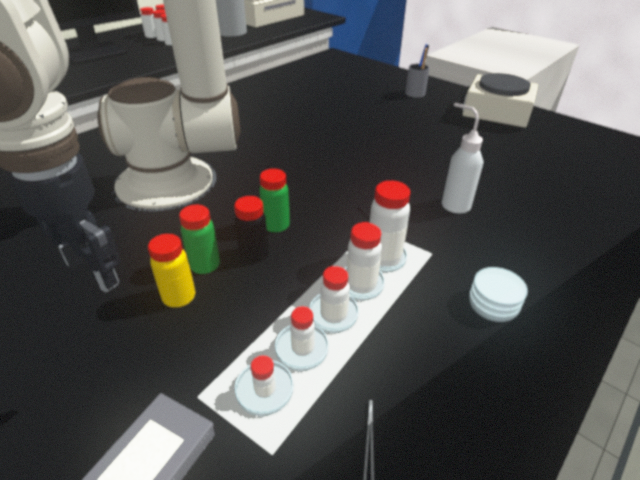

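The top view shows all five bottles upright, decreasing left to right and centred to within about 3 mm. In the scene view everything else looks undisturbed and the gripper is clear.

```bash
python3 -c "
from workcell import workorder
print(workorder.job_done())"
```

```text
the job is handed in; nothing more can be done
None
```

The four bottles stand upright in the dishes in descending order from the tallest, each within about 3 mm of its dish's centre by the top camera; the job was handed in at about 28 s of the 102 s allowed.

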